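# Make up the bolting kit and stack the parts trays

## Robot

A 6-joint arm with a two-finger parallel gripper is mounted at the origin on a cart in front of the work surface, level with it; the furniture and walls round the work are solid. World frame = base frame: x ahead of the robot, y to its left, z up, the work surface at z = 0. Lengths are in mm, angles in rad, forces in N, time in s.
With the tool pointing down it reaches from about 375 to 900 mm from the base axis. Payload 3.1 kg.
Tool frame: the origin (TCP) lies on the mounting face of the last link; the fingertips stand 182 mm ahead of it and the grasp point (between the pads) lies 164 mm ahead of it (arm.grasp_offset is the distance from the TCP to the grasp point, in mm); z points along the fingers, y is the line along which they close (so a half turn about z gives the same grasp; the last joint's range is limited). The gripper opens to 87 mm and grips with 3 to 60 N. Pads are 19 mm wide; open, the fingers measure 117 mm over their backs; the gripper's body (75 mm by 190 mm) begins 51 mm behind the grasp point.
Start: joints at [0.933, 0.527, 1.433, -0, 1.181, -0.178], TCP at [276.754, 560.362, 404.748] pointing down, gripper open.
Joint ranges: [-3.08, 3.08], [-0.75, 2.2], [0.22, 2.44], [-1.43, 4.57], [0, 2.65], [-2.85, 2.85]. Speed limits (rad/s): [2.79, 2.79, 3.14, 3.14, 3.14, 3.14].

## Interface

Orientations are given as [roll, pitch, yaw] about the fixed x, y, z axes, in that order (R = Rz(yaw) Ry(pitch) Rx(roll)).
In Python, from rig import arm gives the robot as it stands.
- The arm moves only by the shell command python3 -m handwheel 'ROWS' [FORCE]. ROWS is JSON, a list of rows, each a list of 7 numbers: the shift along the tool's x, y, z in units of 50 mm (1.0 is 50 mm), then the turn, a rotation vector about the tool's x, y, z in units of 0.12 rad (1.0 is 0.12 rad), then the gripper command: -1 is shut, 1 is fully open, values between are in proportion. In form: [[dx, dy, dz, wx, wy, wz, fingers], ...]. A call has 1 to 20 rows; each row shifts and turns the commanded pose from where the row before left it, along the tool's axes as they then stand; what a row does not reach is not made up. A row lasts 1/10 s, in which the tool goes at most 50 mm and 8.59 degrees, less where a joint would pass 70% of its speed; a pose out of reach is approached as far as the arm can. A call with a number of a shift or a turn outside -1 to 1 is refused whole. A call with a gripper value outside its range is refused whole. The fingers move at their own pace and stop on an object; FORCE is the grip in N (left out, the last holds). Time passes only in rows, so rows that do not move let the fingers close. It gives the time, the measured TCP pose, the force, the opening and the grip force at its end, in the units of the state.
- arm.read_state(): the state, without advancing time (a new reading comes with each control period).
- arm.capture(name): name is "side" or "top" or "wrist"; returns the picture (480x640x3 uint8, blue, green, red); there is no depth.
- arm.get_calibration(name): a dict with "fx", "fy", "cx", "cy" (pixels), "cam_to_world" (4x4, takes a point from camera to world coordinates). Camera axes: x right, y up, looking along -z (the intrinsics and any distortion apply to the point x, -y, -z); pixel columns grow to the right and rows downward; lengths in mm; the calibration is good to about 2 mm. A picture is of the moment at which its call begins: read the wrist's pose just before it. get_calibration takes no time and is no camera call; for the wrist camera it gives the pose at the moment of the call.
- arm.sign_off(): hands the job in; it is judged then, once.
The state is a dict: "time": time; "qpos": joint angles; "qvel": joint speeds; "joint_torque": joint torques, N m; "position": TCP position; "eef_rot": TCP orientation; "ft_force": force on the tool from outside, world axes, zero at the start; "ft_torque": the same for the moment, N m; "finger_gap": finger opening in mm; "finger_force": force on a finger pad.
Only numpy, scipy, OpenCV 4.12 (cv2) and the standard library are available. Lean on these libraries where they do the work, as an engineer would, in place of code of your own. Each camera call takes 0.05 s, during which the arm holds its last target. There are 200 camera calls.

## Task

Find the M16 bolt in one of the three slide-lid boxes, opening only one box at a time, and lay it in the grey base tray. Then stack all the blue trays, in any order, in one pile on the base tray, each turned end for end to the one beneath (yellow lugs at alternate ends) so that it stands on the rim lugs and does not nest. Leave all the boxes shut, the nuts in them, and the other things on the bench where they are.

Things in the scene. Friction and masses are not known exactly. Their poses are not given: they have to be found in the camera images.
- base_tray: Grey stack-nest tray, empty, of the same shape as the blue trays, screwed to a 4 mm steel plate (150 x 92 mm) on the bench, fixed. Origin: centre of the plate's underside, on the bench; the tray's own underside is 4 mm higher, its rim 63 mm above the bench. x along its length, its yellow lug at the -x end; z up.
- base_tray_floor (a point): Centre of the base tray's inner floor (115 x 61 mm inside), 27 mm above the bench, 36 mm below its rim; axes as the base tray.
- tray_a_mid (a point): Centre, half-way up (29.5 mm above its underside), of a blue tray, 120 (x) x 66 (y) x 59 mm high, 0.16 kg, filled (nuts fixed in foam). Upper 39 mm: open box, walls 2.5 mm, can be held across its 66 mm width; lower 20 mm: a foot, 108 x 54 mm. Inside, 6 mm below the rim: a yellow lug amid the -x end wall (yellow patch outside that end) and a plain lug in both corners of the +x end.
- tray_b_mid (a point): Same for another blue tray like tray_a. The foot is cut away where the lugs of a tray facing the same way would be: set on a tray facing the same way, it sinks in and nests, only 39 mm higher than the tray beneath.
- tray_c_mid (a point): Same for another blue tray like tray_a. Set on a tray facing the opposite way (yellow lugs at opposite ends), its foot enters the rim beneath by 6 mm with 3.5 mm play to each side and rests on the lugs: stacked, 53 mm higher than the tray beneath.
- tray_d_mid (a point): Same for another blue tray like tray_a. Three or all four of the blue trays are present in a run.
- box_a: Centre of the underside of a green steel parts box, 100 (x) x 96 (y) mm, fixed to the bench; 4 mm walls and floor, walls 36 mm high, inside 92 x 88 mm. Its steel lid slides open along the box's +x axis, away from the robot.
- lid_a (a joint): How far the sliding lid of box_a is open, in m: 0 shut, 0.090 fully open; it stays where it is left (about 1.2 N friction).
- lid_a_knob (a point): Centre of the black grip on the lid of box_a: 12 mm (x) x 30 mm (y) x 20 mm high, its top 60 mm above the bench; near the lid's -x edge; moves with the lid. Axes as the box.
- box_b: Same for another such box, like box_a.
- lid_b (a joint): How far the sliding lid of box_b is open, in m: 0 shut, 0.090 fully open; it stays where it is left (about 1.2 N friction).
- lid_b_knob (a point): Centre of the black grip on the lid of box_b: 12 mm (x) x 30 mm (y) x 20 mm high, its top 60 mm above the bench; near the lid's -x edge; moves with the lid. Axes as the box.
- box_c: Same for another such box, like box_a.
- lid_c (a joint): How far the sliding lid of box_c is open, in m: 0 shut, 0.090 fully open; it stays where it is left (about 1.2 N friction).
- lid_c_knob (a point): Centre of the black grip on the lid of box_c: 12 mm (x) x 30 mm (y) x 20 mm high, its top 60 mm above the bench; near the lid's -x edge; moves with the lid. Axes as the box.
- bolt_mid (a point): Middle of the M16 hexagon bolt (59 mm long along its y, head 27 x 24 mm at the +y end, shank 16 mm thick), 11 mm above the surface it lies on; 0.12 kg. It lies on the floor of one of the three boxes; the other boxes hold one nut each.
- nut_1: An M16 nut, 23 x 27 x 13 mm, in a box; origin: centre of its underside. Not wanted.
- nut_2: Another like nut_1. Not wanted.
- pipe_stub: Bystander: pipe stub standing on end, 48 mm across, 55 mm high. Origin: centre of its underside.
- angle_coupon: Bystander: welded angle offcut, 36 x 70 x 36 mm. Origin: centre of its underside.
- tape: Bystander: yellow tape measure, 62 x 80 x 34 mm. Origin: centre of its underside.

How it is judged:
By the outcome, as a careful person would: the job done as asked, in the order asked, and still so for the second after the job is handed in, with the robot touching nothing.
Of tray_a, tray_b, tray_c, tray_d only 3 to 4 are there at a start; the rules pass over those that are not, and their reading is None.
At some moment in a run one of tray_a, tray_b, tray_c, tray_d may be knocked a few centimetres aside while the robot is not near it.
Once in a run the grip may slacken for a moment while it holds something.
It also fails if it takes over 210 s, if anything falls off the work surface, if the arm or the gripper's body presses on something with over 40 N, if the wrist force passes 120 N, or if a joint passes its speed limit or range.

## Working session

There is one attempt and no reset: what is moved stays moved. The work goes in short steps, Python scripts to look and compute and a shell command to move; the robot and the scene stay as the last step left them, time stands still between calls to the robot, and variables do not carry over. Pictures are saved under pics/ and viewed, at most 14 in all, crops included, and the job is handed in when it is done.

```bash
ls; mkdir -p pics
python3 - <<'E'
from rig import arm
import cv2,numpy as np
s=arm.read_state(); print(s)
for n in("top","side","wrist"):
    im=arm.capture(n); cv2.imwrite(f"pics/{n}0.png",im)
    c=arm.get_calibration(n); print(n,{k:(np.round(v,3).tolist()) for k,v in c.items()})
E
```

```text
pics
{'time': 0.0, 'qpos': array([ 9.33538148e-01,  5.28466221e-01,  1.43390357e+00, -2.27584244e-05,
        1.18137996e+00, -1.78502311e-01]), 'qvel': array([-0.00090073,  0.00037856, -0.00197703,  0.00094214, -0.0015443 ,
        0.0019742 ]), 'joint_torque': array([-1.27618241e-03, -4.40044963e+01, -1.76589543e+01,  6.32108166e-02,
        5.82139380e-02, -1.54620329e-04]), 'position': array([276.54027957, 560.10844784, 403.77076949]), 'eef_rot': array([-3.13946609e+00, -3.62303780e-04,  2.68284506e+00]), 'ft_force': array([0.2975862 , 0.57253479, 0.47964795]), 'ft_torque': array([-0.01584131,  0.01564353, -0.0311886 ]), 'finger_force': 0.0, 'finger_gap': 87.01030902432277}
top {'fx': 548.615, 'fy': 548.615, 'cx': 322.931, 'cy': 241.859, 'cam_to_world': [[-0.027, 0.995, -0.094, 380.397], [-0.999, -0.024, 0.027, 307.462], [0.025, 0.094, 0.995, 1218.955], [0.0, 0.0, 0.0, 1.0]]}
side {'fx': 503.109, 'fy': 503.109, 'cx': 316.162, 'cy': 240.055, 'cam_to_world': [[-0.984, 0.086, -0.158, 282.183], [-0.179, -0.363, 0.914, 1465.099], [0.021, 0.928, 0.373, 530.79], [0.0, 0.0, 0.0, 1.0]]}
wrist {'fx': 352.163, 'fy': 352.163, 'cx': 312.66, 'cy': 241.221, 'cam_to_world': [[0.442, -0.865, -0.238, 211.238], [0.897, 0.426, 0.117, 592.185], [0.0, -0.265, 0.964, 385.606], [0.0, 0.0, 0.0, 1.0]]}
```

View pics/top0.png

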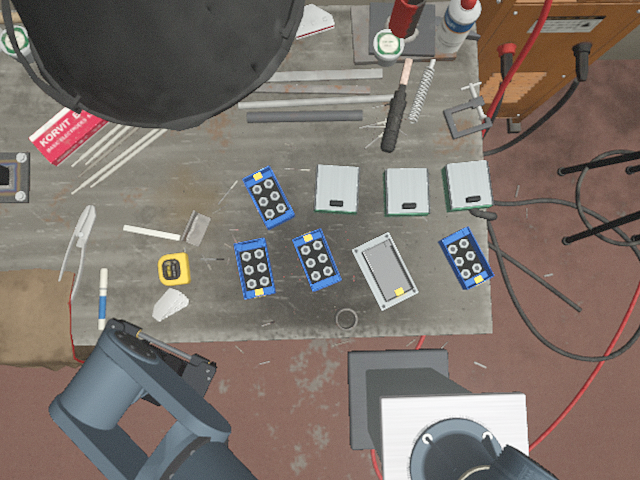

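View pics/side0.png

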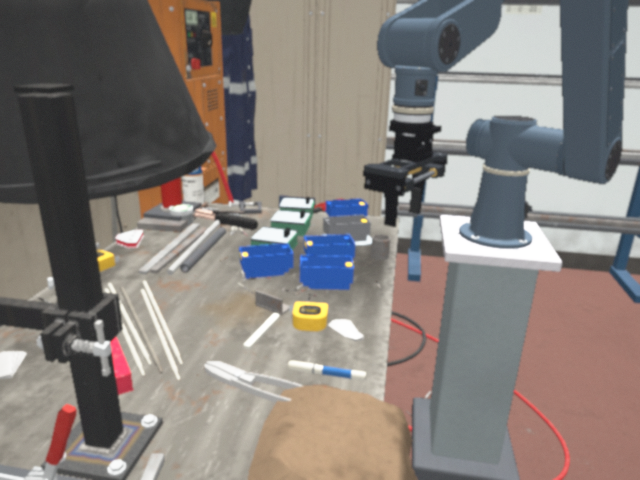

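The top view shows four blue trays at (270,197), (255,268), (316,260), (466,257). The base tray is at (385,272) with its lug at (398,291). Three boxes sit at (337,188), (406,191) and (468,185), with pipe, tape and angle nearby.

```bash
cat > h.py <<'E'
from rig import arm
import cv2,numpy as np
def ray(c,uv,z):
    "pixels -> world xy on plane z"
    uv=np.atleast_2d(np.asarray(uv,float)); M=c["cam_to_world"]
    d=np.c_[(uv[:,0]-c["cx"])/c["fx"],-(uv[:,1]-c["cy"])/c["fy"],-np.ones(len(uv))]@M[:3,:3].T
    o=M[:3,3]; return (o+d*((z-o[2])/d[:,2])[:,None])[:,:2]
def shot(n,f=None):
    c=arm.get_calibration(n); im=arm.capture(n)
    if f: cv2.imwrite("pics/"+f,im)
    return im,c
def mask(im,kind):
    h=cv2.cvtColor(im,cv2.COLOR_BGR2HSV)
    lo,hi={"blue":((100,140,60),(125,255,255)),"yellow":((20,120,120),(35,255,255)),"lid":((0,0,140),(180,45,255)),"green":((50,80,30),(95,255,255)),"black":((0,0,0),(180,255,50))}[kind]
    return cv2.inRange(h,lo,hi)
def blobs(m,amin,amax=1e9):
    cs,_=cv2.findContours(m,cv2.RETR_EXTERNAL,cv2.CHAIN_APPROX_NONE)
    return [c.reshape(-1,2) for c in cs if amin<=cv2.contourArea(c)<=amax]
def rect(P):
    "centre, long, short, angle of long side"
    (c,(w,h),a)=cv2.minAreaRect(P.astype(np.float32)); a=np.radians(a)
    if w<h: w,h,a=h,w,a+np.pi/2
    return np.array(c),w,h,(a+np.pi/2)%np.pi-np.pi/2
def trays(im,c,z=59):
    "list of (centre xy, long, short, yaw) of the blue trays; yaw points away from the yellow lug"
    m=mask(im,"blue"); y=mask(im,"yellow"); out=[]
    for b in blobs(cv2.morphologyEx(m|y,cv2.MORPH_CLOSE,np.ones((3,3))),400):
        f=cv2.drawContours(np.zeros_like(m),[b],-1,255,-1)
        if (m&f>0).sum()<200: continue
        C,L,S,a=rect(ray(c,b,z)); yy=np.argwhere(y&f>0)
        if len(yy)<4: out.append((C,L,S,a,None)); continue
        q=ray(c,yy[:,::-1],z).mean(0); u=np.array([np.cos(a),np.sin(a)])
        if (q-C)@u>0: a+=np.pi
        out.append((C,L,S,(a+np.pi)%(2*np.pi)-np.pi,q))
    return out
def go(x,y,zg,yaw):
    "needed shift in tool axes (units) and turn for grasp point at x,y,zg with tool yaw"
    s=arm.read_state(); from math import sin,cos
    p=s["position"]; w=s["eef_rot"][2]; d=np.array([x,y,zg+164])-p
    dy=(yaw-w+np.pi)%(2*np.pi)-np.pi
    ty=w+dy
    f=lambda t:np.round([(d[0]*cos(t)+d[1]*sin(t))/50,(d[0]*sin(t)-d[1]*cos(t))/50,-d[2]/50],3)
    print("pos",p.round(1),"yaw %.3f q6 %.2f"%(w,s["qpos"][5]),"| turn wz %.2f"%(-dy/.12),"| shift before turn",f(w),"after turn",f(ty))
E
python3 - <<'E'
from h import *
im=cv2.imread("pics/top0.png"); c=arm.get_calibration("top")
for t in trays(im,c): print("tray",t[0].round(),round(t[1]),round(t[2]),round(t[3],3),None if t[4] is None else t[4].round())
for b in blobs(mask(im,"yellow"),15): print("yel",b.mean(0).round(),ray(c,b,60).mean(0).round())
for b in blobs(mask(im,"lid"),500): C,L,S,a=rect(ray(c,b,40)); print("lid",b.mean(0).round(),C.round(),round(L),round(S),round(a,3))
for b in blobs(mask(im,"black"),30,400):print("blk",b.mean(0).round(),[np.round(v,2).tolist() for v in rect(ray(c,b,60))])
for b in blobs(mask(im,"green"),30):print("grn",b.mean(0).round(),[np.round(v,2).tolist() for v in rect(ray(c,b,20))])
cv2.imwrite("pics/top0c.png",cv2.resize(im[145:340,220:500],None,fx=2.8,fy=2.8,interpolation=cv2.INTER_CUBIC))
E
```

```text
tray [437. 422.] 122 67 0.172 [389. 413.]
tray [453. 291.] 122 66 -2.786 [501. 309.]
tray [447. -28.] 119 72 0.441 [402. -51.]
tray [588. 390.] 124 65 -2.69 [635. 413.]
yel [399. 292.] [379. 119.]
yel [259. 291.] [389. 414.]
yel [174. 269.] [440. 589.]
yel [307. 237.] [500. 308.]
yel [257. 176.] [635. 413.]
lid [445. 432.] [74.  9.] 309 169 -1.571
lid [239. 334.] [304. 464.] 393 42 1.542
lid [385. 271.] [426. 144.] 147 91 0.43
lid [437. 276.] [429.  65.] 295 287 1.571
lid [337. 188.] [609. 242.] 100 89 -0.085
lid [130. 206.] [522. 623.] 681 480 1.547
lid [343. 114.] [770. 246.] 246 54 1.553
lid [306. 102.] [801. 285.] 349 23 -1.529
lid [327.  75.] [865. 260.] 255 23 -1.551
lid [440. 129.] [764.  24.] 424 229 0.031
lid [391.  41.] [946. 105.] 102 76 -0.643
lid [336.  35.] [960. 239.] 173 149 -1.464
lid [454.   9.] [1007.  -35.] 125 54 1.558
blk [167. 356.] [[265.51, 608.56], 108.76, 26.42, 0.82]
blk [  4. 176.] [[647.95, 947.02], 39.47, 16.69, 0.03]
blk [632. 169.] [[631.87, -403.87], 31.98, 14.13, -1.41]
blk [601. 163.] [[647.75, -333.54], 180.17, 15.51, -1.37]
blk [541. 118.] [[753.83, -213.22], 216.83, 19.98, -0.87]
blk [579.  61.] [[875.35, -310.55], 84.46, 35.61, 0.06]
grn [405. 214.] [[550.97, 87.91], 95.64, 11.17, 1.53]
grn [472. 207.] [[561.69, -58.92], 86.16, 5.39, -1.49]
```

View pics/top0c.png

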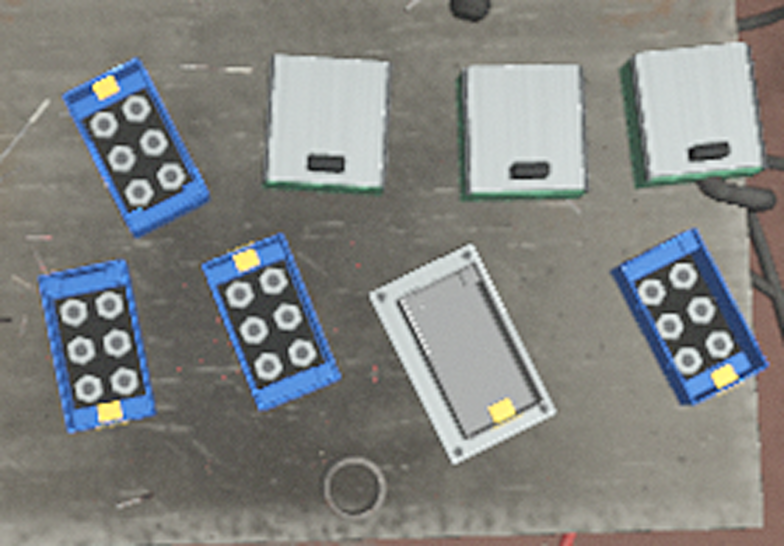

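The crop shows the lid corners, knobs and base plate clearly. All four trays are present, two of them with the yellow end away from the robot.

Run:
```python
from h import *
c=arm.get_calibration("top"); P=lambda L,z: ray(c,np.array(L)/2.8+[220,145],z)
for n,L,k in(("1",[(273,53),(388,60),(384,190),(265,185)],(326,161)),("2",[(462,65),(581,65),(585,193),(465,196)],(530,168)),("3",[(636,53),(747,42),(763,165),(645,180)],(709,150))):
    Q=P(L,40); a=[np.arctan2(*(Q[i]-Q[j])[::-1]) for i,j in((0,3),(1,2))]+[np.arctan2(*(Q[i]-Q[j])[::-1])-np.pi/2 for i,j in((0,1),(3,2))]
    print(n,Q.mean(0).round(),np.round(a,3),"knob",P([k],60).round(1))
Q=P([(470,244),(555,411),(456,463),(371,293)],4); print(Q.mean(0).round(1),rect(Q))
k=P([(326,161)],60)[0]; go(k[0],k[1],140,np.pi/2)
```

```text
1 [607. 242.] [-0.085 -0.063 -0.083 -0.065] knob [[573.1 244.7]]
2 [598.  89.] [-0.015 -0.014 -0.021  0.002] knob [[564.2  88.5]]
3 [611. -49.] [0.022 0.073 0.079 0.104] knob [[575.  -50.3]]
[426.6 137.5] (array([426.29989624, 137.35675049]), 149.68429565429688, 88.89474487304688, np.float64(0.43406000408798606))
pos [276.6 560.2 404. ] yaw 2.683 q6 -0.18 | turn wz 9.27 | shift before turn [-8.111 -3.031  1.999] after turn [-6.309  5.931  1.999]
```

```bash
python3 -m handwheel '[[0,0,0,0,0,1,0.2],[0,0,0,0,0,1,0.2],[0,0,0,0,0,1,0.2],[0,0,0,0,0,1,0.2],[0,0,0,0,0,1,0.2],[0,0,0,0,0,1,0.2],[0,0,0,0,0,1,0.2],[0,0,0,0,0,1,0.2],[0,0,0,0,0,1,0.2],[0,0,0,0,0,0.9,0.2]]' 
python3 -m handwheel '[[-0.6,0.6,0.15,0,0,0,0.2],[-0.6,0.6,0.15,0,0,0,0.2],[-0.6,0.6,0.15,0,0,0,0.2],[-0.6,0.6,0.15,0,0,0,0.2],[-0.6,0.6,0.15,0,0,0,0.2],[-0.6,0.6,0.15,0,0,0,0.2],[-0.6,0.6,0.15,0,0,0,0.2],[-0.6,0.6,0.15,0,0,0,0.2],[-0.6,0.6,0.15,0,0,0,0.2],[-0.4,0.4,0.15,0,0,0,0.2],[0,0,0,0,0,0,0.2],[0,0,0,0,0,0,0.2]]'
python3 - <<'E'
from h import *
im,c=shot("wrist","w1.png"); go(573,244.7,100,1.496)
E
```

```text
time: 1.15
position: [276.7, 560.2, 404.3]
eef_rot: [-3.141, 0.001, 1.49]
ft_force: [0.7, -0.4, -0.6]
finger_gap: 52.1
finger_force: 0.0
time: 2.35
position: [544.0, 248.6, 329.2]
eef_rot: [-3.14, 0.0, 1.493]
ft_force: [-0.4, 0.2, 1.1]
finger_gap: 52.3
finger_force: 0.0
pos [543.4 249.4 329.5] yaw 1.494 q6 0.32 | turn wz -0.01 | shift before turn [-0.048  0.596  1.31 ] after turn [-0.049  0.596  1.31 ]
```

View pics/w1.png

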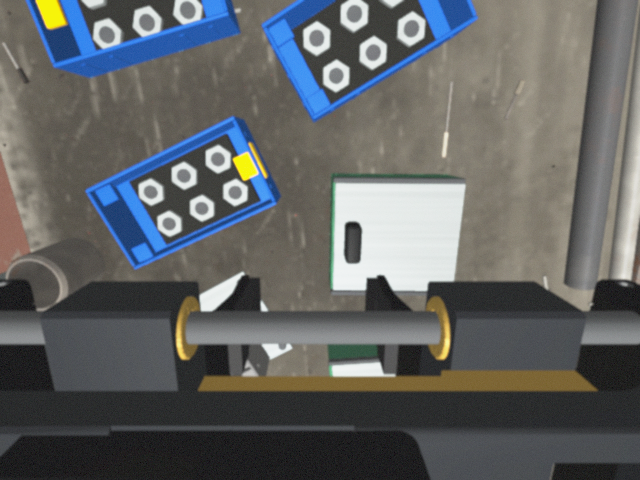

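The wrist view shows the knob at (353,242), the box 1 lid with corners (332,180), (465,180), (462,292), (331,290), and three trays.

Run:
```python
from h import *
im=cv2.imread("pics/w1.png"); c=arm.get_calibration("wrist")
k=max(blobs(mask(im,"black")[200:275,336:380],60),key=len)+[336,200]
C,L,S,a=rect(ray(c,k,58)); print("knob",C.round(1),L,S,a)
Q=ray(c,[(333,182),(465,180),(461,292),(332,290)],41); print(Q.round(), Q.mean(0))
print([np.arctan2(*(Q[1]-Q[0])[::-1]),np.arctan2(*(Q[2]-Q[3])[::-1])])
for t in trays(im,c): print("tray",t[0].round(),round(t[1]),round(t[2]),round(t[3],3))
go(C[0],C[1],62,1.496)
```

```text
Traceback (most recent call last):
ValueError: max() iterable argument is empty
```

```bash
sed -i 's/"black":((0,0,0),(180,255,50))/"black":((0,0,0),(180,255,100))/' h.py
python3 - <<'E'
from h import *
im=cv2.imread("pics/w1.png"); c=arm.get_calibration("wrist")
k=max(blobs(mask(im,"black")[200:275,336:380],60),key=len)+[336,200]
print(k.min(0),k.max(0))
C,L,S,a=rect(ray(c,k,58)); print("knob",C.round(1),L,S,a)
Q=ray(c,[(333,182),(465,180),(461,292),(332,290)],41); print(Q.round(), Q.mean(0))
print([np.arctan2(*(Q[1]-Q[0])[::-1]),np.arctan2(*(Q[2]-Q[3])[::-1])])
for t in trays(im,c): print("tray",t[0].round(),round(t[1]),round(t[2]),round(t[3],3))
go(C[0],C[1],62,1.496)
E
```

```text
[345 222] [360 262]
knob [572.8 249.5] 31.06100082397461 11.220088005065918 1.520140206542445
[[562. 293.]
 [662. 287.]
 [662. 195.]
 [556. 205.]] [610.27221058 245.28822682]
[np.float64(-0.05974629806800155), np.float64(-0.09101668378682815)]
tray [453. 294.] 126 66 -2.786
tray [589. 393.] 121 68 0.455
tray [440. 395.] 132 44 -0.075
pos [543.4 249.4 329.5] yaw 1.494 q6 0.32 | turn wz -0.01 | shift before turn [0.049 0.585 2.07 ] after turn [0.048 0.585 2.07 ]
```

```bash
python3 -m handwheel '[[0,0.3,0.3,0,0,0,0.2],[0,0.28,0.3,0,0,0,0.2],[0,0,0.35,0,0,0,0.2],[0,0,0.35,0,0,0,0.2],[0,0,0.35,0,0,0,0.2],[0,0,0.3,0,0,0,0.2],[0,0,0.12,0,0,0,0.2],[0,0,0,0,0,0,-1],[0,0,0,0,0,0,-1],[0,0,0,0,0,0,-1],[0,0,0,0,0,0,-1],[0,0,0,0,0,0,-1]]' 15
python3 -m handwheel '[[0,0.1,0,0,0,0,-1],[0,0.2,0,0,0,0,-1],[0,0.3,0,0,0,0,-1],[0,0.3,0,0,0,0,-1],[0,0.3,0,0,0,0,-1],[0,0.3,0,0,0,0,-1],[0,0.2,0,0,0,0,-1],[0,0.04,0,0,0,0,-1],[0,0,0,0,0,0,-1],[0,0,0,0,0,0,-1]]'
python3 - <<'E'
from h import *
im,c=shot("top")
cv2.imwrite("pics/t2.png",cv2.resize(im[100:340,220:500],None,fx=2.5,fy=2.5,interpolation=cv2.INTER_CUBIC))
im,c=shot("wrist","w2.png")
E
```

```text
time: 3.6
position: [573.0, 246.9, 226.9]
eef_rot: [3.141, -0.0, 1.495]
ft_force: [-0.1, 0.1, -0.5]
finger_gap: 20.4
finger_force: 0.0
time: 4.6
position: [659.8, 239.8, 226.5]
eef_rot: [3.14, 0.001, 1.495]
ft_force: [1.0, -4.6, 2.5]
finger_gap: 12.1
finger_force: 15.0
```

View pics/w2.png

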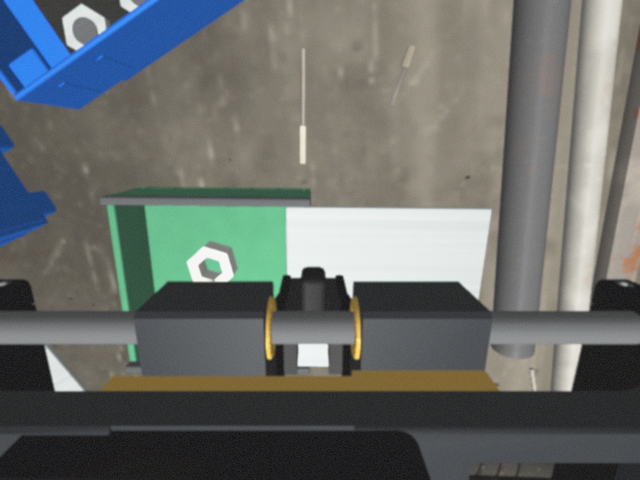

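Box 1 holds a nut (212,263). I'll shut it and go to box 2.

```bash
python3 -m handwheel '[[0,-0.1,0,0,0,0,-1],[0,-0.2,0,0,0,0,-1],[0,-0.3,0,0,0,0,-1],[0,-0.3,0,0,0,0,-1],[0,-0.3,0,0,0,0,-1],[0,-0.3,0,0,0,0,-1],[0,-0.2,0,0,0,0,-1],[0,-0.06,0,0,0,0,-1],[0,0,0,0,0,0,-1],[0,0,0,0,0,0,-1]]' 
python3 -m handwheel '[[0,0,0,0,0,0,-0.4],[0,0,0,0,0,0,0],[0,0,0,0,0,0,0.2],[0,0,0,0,0,0,0.2],[0,0,-0.5,0,0,0,0.2],[0,0,-0.5,0,0,0,0.2],[0,0,-0.5,0,0,-0.5,0.2],[-0.35,0,0,0,0,0,0.2],[-0.5,0,0,0,0,0,0.2],[-0.5,-0.1,0,0,0,0,0.2],[-0.5,-0.04,0,0,0,0,0.2],[-0.5,0,0,0,0,0,0.2],[-0.4,0,0,0,0,0,0.2],[0,0,0,0,0,0,0.2],[0,0,0,0,0,0,0.2]]'
python3 - <<'E'
from h import *
im,c=shot("wrist","w3.png"); 
for b in blobs(mask(im,"black"),150,1500): 
    if b[:,1].max()<280: print(b.mean(0).round(),[np.round(v,2).tolist() for v in rect(ray(c,b,58))])
for b in blobs(mask(im,"lid"),3000): print(b.mean(0).round(),[np.round(v,2).tolist() for v in rect(ray(c,b,41))])
go(564.2,89.5,62,1.558)
E
```

```text
time: 5.7
position: [572.2, 247.0, 226.4]
eef_rot: [3.14, -0.0, 1.495]
ft_force: [2.2, -3.5, 1.2]
finger_gap: 11.7
finger_force: 15.0
time: 7.2
position: [562.3, 109.1, 300.6]
eef_rot: [-3.14, -0.0, 1.553]
ft_force: [0.3, -0.1, 0.4]
finger_gap: 52.0
finger_force: 0.0
[362. 206.] [[595.11, 143.61], 90.77, 7.29, -0.0]
[327.  27.] [[572.03, 244.87], 29.32, 10.89, 1.49]
[312. 344.] [[560.65, 24.64], 193.46, 37.65, -0.01]
[537. 269.] [[724.04, 89.6], 101.3, 34.59, -0.3]
[381. 256.] [[609.28, 102.53], 116.59, 84.96, -0.0]
[122. 206.] [[428.57, 138.75], 166.45, 81.82, 0.43]
[569. 147.] [[732.28, 184.56], 104.38, 93.28, -1.55]
[374.  52.] [[607.31, 233.84], 99.96, 67.95, -0.08]
pos [562.3 109.7 300.7] yaw 1.554 q6 0.01 | turn wz -0.03 | shift before turn [-0.404  0.044  1.494] after turn [-0.404  0.042  1.494]
```

View pics/w3.png

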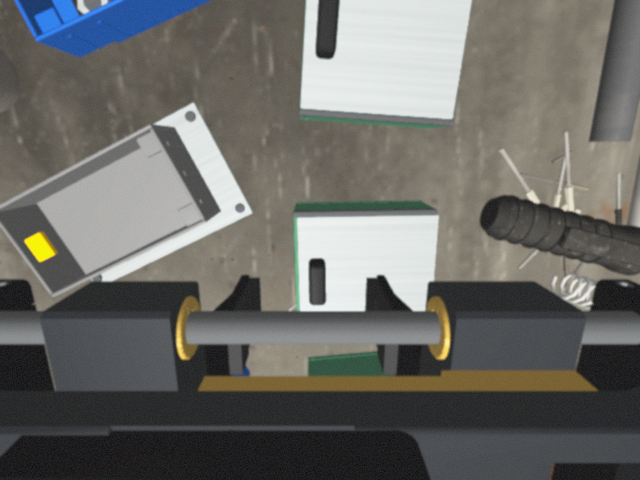

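Box 1 is shut again. The box 2 knob is at (317,282), and the base tray at (120,200) is clearly visible. I'll go down on knob 2.

```bash
python3 -m handwheel '[[-0.2,0.04,0.1,0,0,0,0.2],[-0.2,0,0.3,0,0,0,0.2],[0,0,0.35,0,0,0,0.2],[0,0,0.35,0,0,0,0.2],[0,0,0.3,0,0,0,0.2],[0,0,0.09,0,0,0,0.2],[0,0,0,0,0,0,-1],[0,0,0,0,0,0,-1],[0,0,0,0,0,0,-1],[0,0,0,0,0,0,-1],[0,0,0,0,0,0,-1],[0,0,0,0,0,0,-1],[0,0,0,0,0,0,-1]]' 15
python3 -m handwheel '[[0,0.1,0,0,0,0,-1],[0,0.2,0,0,0,0,-1],[0,0.3,0,0,0,0,-1],[0,0.3,0,0,0,0,-1],[0,0.3,0,0,0,0,-1],[0,0.3,0,0,0,0,-1],[0,0.2,0,0,0,0,-1],[0,0.06,0,0,0,0,-1],[0,0,0,0,0,0,-1],[0,0,0,0,0,0,-1]]'
python3 - <<'E'
from h import *
im,c=shot("wrist","w4.png")
E
```

```text
time: 8.55
position: [564.4, 89.7, 227.1]
eef_rot: [3.141, 0.0, 1.555]
ft_force: [0.0, 0.6, 1.2]
finger_gap: 12.2
finger_force: 15.0
time: 9.55
position: [652.4, 89.1, 227.1]
eef_rot: [-3.142, -0.002, 1.555]
ft_force: [-0.8, 5.2, 4.7]
finger_gap: 12.1
finger_force: 15.0
```

View pics/w4.png

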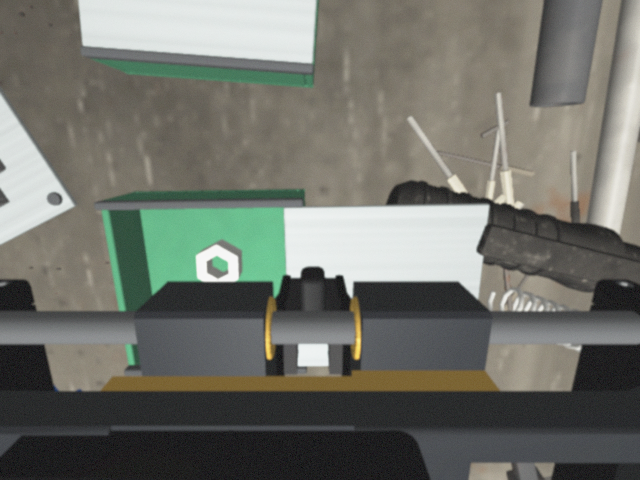

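Box 2 also holds a nut, so the bolt must be in box 3. I'll shut box 2 and move to knob 3.

```bash
python3 -m handwheel '[[0,-0.1,0,0,0,0,-1],[0,-0.2,0,0,0,0,-1],[0,-0.3,0,0,0,0,-1],[0,-0.3,0,0,0,0,-1],[0,-0.3,0,0,0,0,-1],[0,-0.3,0,0,0,0,-1],[0,-0.2,0,0,0,0,-1],[0,-0.08,0,0,0,0,-1],[0,0,0,0,0,0,-1],[0,0,0,0,0,0,-1]]' 
python3 -m handwheel '[[0,0,0,0,0,0,-0.4],[0,0,0,0,0,0,0],[0,0,0,0,0,0,0.2],[0,0,0,0,0,0,0.2],[0,0,-0.5,0,0,0,0.2],[0,0,-0.5,0,0,0,0.2],[0,0,-0.5,0,0,-0.71,0.2],[-0.35,0,0,0,0,0,0.2],[-0.5,0,0,0,0,0,0.2],[-0.5,0,0,0,0,0,0.2],[-0.5,0.02,0,0,0,0,0.2],[-0.4,0,0,0,0,0,0.2],[0,0,0,0,0,0,0.2],[0,0,0,0,0,0,0.2]]'
python3 - <<'E'
from h import *
im,c=shot("wrist","w5.png")
for b in blobs(mask(im,"black"),150,1500): 
    if b[:,1].max()<290: print(b.mean(0).round(),[np.round(v,2).tolist() for v in rect(ray(c,b,58))])
for b in blobs(mask(im,"lid"),3000): print(b.mean(0).round(),[np.round(v,2).tolist() for v in rect(ray(c,b,41))])
go(575,-50,62,1.64)
E
```

```text
time: 10.6
position: [563.4, 89.6, 227.1]
eef_rot: [-3.141, 0.0, 1.555]
ft_force: [-1.5, 2.4, 5.6]
finger_gap: 11.9
finger_force: 15.0
time: 12.0
position: [571.9, -22.6, 301.5]
eef_rot: [-3.141, -0.001, 1.639]
ft_force: [0.4, -0.3, -0.1]
finger_gap: 52.1
finger_force: 0.0
[361. 218.] [[601.88, 6.54], 90.07, 7.23, 0.08]
[311.  74.] [[563.03, 89.1], 30.25, 10.83, -1.57]
[10. 25.] [[387.84, 103.73], 19.53, 19.09, -1.14]
[557. 169.] [[744.8, 29.44], 158.77, 117.08, -0.27]
[264. 178.] [[512.17, 27.6], 347.24, 204.67, 0.07]
[143.  47.] [[457.23, 101.03], 131.89, 21.46, 0.42]
pos [571.8 -22.  301.5] yaw 1.640 q6 -0.30 | turn wz -0.00 | shift before turn [-0.563  0.026  1.51 ] after turn [-0.563  0.026  1.51 ]
```

View pics/w5.png

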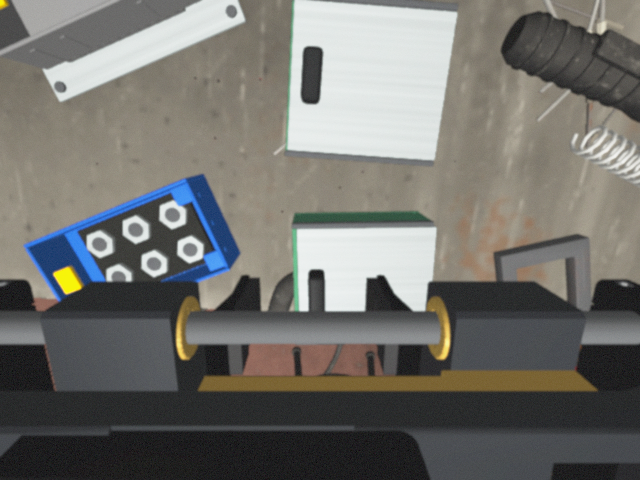

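The box 3 knob is at (316,292), its yaw about 0.08. Box 2 is shut. I'll open box 3, back off and look.

```bash
python3 -m handwheel '[[-0.3,0.03,0.1,0,0,0,0.2],[-0.26,0,0.3,0,0,-0.08,0.2],[0,0,0.35,0,0,0,0.2],[0,0,0.35,0,0,0,0.2],[0,0,0.3,0,0,0,0.2],[0,0,0.1,0,0,0,0.2],[0,0,0,0,0,0,-1],[0,0,0,0,0,0,-1],[0,0,0,0,0,0,-1],[0,0,0,0,0,0,-1],[0,0,0,0,0,0,-1],[0,0,0,0,0,0,-1],[0,0,0,0,0,0,-1]]' 15
python3 -m handwheel '[[0,0.1,0,0,0,0,-1],[0,0.2,0,0,0,0,-1],[0,0.3,0,0,0,0,-1],[0,0.3,0,0,0,0,-1],[0,0.3,0,0,0,0,-1],[0,0.3,0,0,0,0,-1],[0,0.2,0,0,0,0,-1],[0,0.07,0,0,0,0,-1],[0,0,0,0,0,0,-1],[0,0,0,0,0,0,-0.4],[0,0,0,0,0,0,0],[0,0,0,0,0,0,0],[0,0,0,0,0,0,0]]' 
python3 -m handwheel '[[0,0,-0.5,0,0,0,0],[0,0,-0.5,0,0,0,0],[0,0,-0.5,0,0,0,0],[-0.4,-0.4,0,0,0,0,0],[-0.5,-0.5,0,0,0,0,0],[-0.5,-0.5,0,0,0,0,0],[-0.1,-0.1,0,0,0,0,0],[0,0,0,0,0,0,0],[0,0,0,0,0,0,0]]'
python3 - <<'E'
from h import *
im,c=shot("wrist","w6.png"); np.save("w6.npy",c["cam_to_world"]); print(c["cam_to_world"].round(3).tolist())
E
```

```text
time: 13.35
position: [575.6, -50.3, 227.1]
eef_rot: [3.141, 0.0, 1.65]
ft_force: [-0.5, 0.4, 1.7]
finger_gap: 11.7
finger_force: 15.0
time: 14.65
position: [663.8, -43.4, 226.4]
eef_rot: [-3.142, -0.0, 1.649]
ft_force: [1.3, 0.9, -0.3]
finger_gap: 35.8
finger_force: 0.0
time: 15.55
position: [595.5, -123.8, 301.8]
eef_rot: [3.14, -0.0, 1.649]
ft_force: [-0.1, 0.5, 0.2]
finger_gap: 43.7
finger_force: 0.0
[[0.997, -0.077, -0.022, 589.621], [0.08, 0.961, 0.263, -51.464], [0.001, -0.264, 0.964, 283.441], [0.0, 0.0, 0.0, 1.0]]
```

View pics/w6.png

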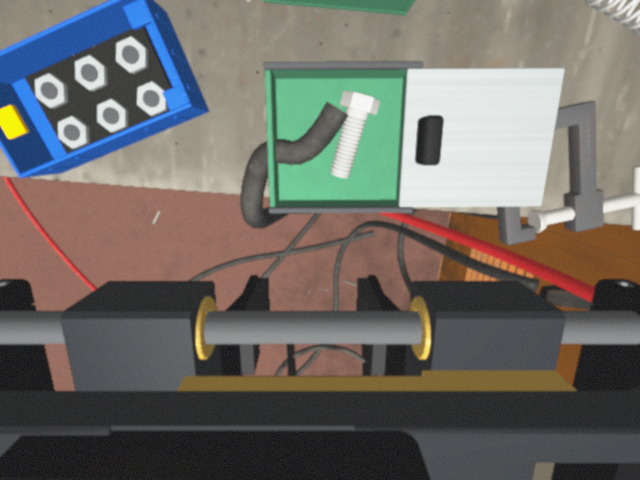

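The bolt has its head at (361,103) and its tip at (341,178). A cable crosses the left of the box interior.

Run:
```python
from h import *
im=cv2.imread("pics/w6.png"); c=arm.get_calibration("wrist"); c["cam_to_world"]=np.load("w6.npy")
roi=mask(im,"lid"); roi[:75]=0;roi[195:]=0;roi[:,:282]=0;roi[:,395:]=0
b=max(blobs(roi,200),key=cv2.contourArea); print(rect(b))
C,L,S,a=rect(ray(c,b,18)); print(C,L,S,a)
E_=ray(c,[(361,103),(341,178)],15);print(E_)
Q=ray(c,[(275,72),(408,68),(402,207),(277,208)],36);print("box",Q.round())
ax=E_[0]-E_[1]; t=np.arctan2(ax[1],ax[0]); print("axis",t)
m=ray(c,[(350,144)],15)[0]; print(m); go(m[0],m[1],60,t); go(m[0],m[1],24,t)
```

```text
(array([350.15093994, 134.97167969]), 86.39978790283203, 37.91151428222656, np.float64(-1.2924966753166456))
[616.63708496 -43.43210983] 59.56941604614258 26.8712215423584 1.400590106260461
[[622.10408756 -20.02096764]
 [613.21752842 -73.80253181]]
box [[562.  -8.]
 [647.   1.]
 [657. -89.]
 [568. -97.]]
axis 1.407041625717685
[617.31653591 -48.70359999]
pos [ 595.6 -123.4  301.8] yaw 1.650 q6 -0.47 | turn wz 2.03 | shift before turn [1.455 0.551 1.556] after turn [1.545 0.184 1.556]
pos [ 595.6 -123.4  301.8] yaw 1.650 q6 -0.47 | turn wz 2.03 | shift before turn [1.455 0.551 2.276] after turn [1.545 0.184 2.276]
```

```bash
python3 -m handwheel '[[0,0,0,0,0,1,-0.4],[0,0,0,0,0,1,-0.4],[0.4,0.04,0,0,0,0.03,-0.4],[0.4,0.04,0.2,0,0,0,-0.4],[0.4,0.04,0.3,0,0,0,-0.4],[0.38,0.04,0.4,0,0,0,-0.4],[0,0,0.4,0,0,0,-0.4],[0,0,0.4,0,0,0,-0.4],[0,0,0,0,0,0,-0.4],[0,0,0.2,0,0,0,-0.4],[0,0,0.2,0,0,0,-0.4],[0,0,0.1,0,0,0,-0.4],[0,0,0.06,0,0,0,-0.4],[0,0,0,0,0,0,-0.4]]'
python3 - <<'E'
from h import *
go(616.5,-46.5,25,1.404)
E
```

```text
time: 17.0
position: [615.6, -47.5, 188.5]
eef_rot: [-3.141, -0.0, 1.406]
ft_force: [-0.0, 0.1, -0.4]
finger_gap: 26.0
finger_force: 0.0
pos [615.6 -47.5 188.5] yaw 1.406 q6 -0.09 | turn wz 0.01 | shift before turn [ 0.023  0.015 -0.009] after turn [ 0.023  0.015 -0.009]
```

```bash
python3 -m handwheel '[[0,0,0,0,0,0,-1],[0,0,0,0,0,0,-1],[0,0,0,0,0,0,-1],[0,0,0,0,0,0,-1],[0,0,-0.2,0,0,0,-1],[0,0,-0.4,0,0,0,-1],[0,0,-0.4,0,0,0,-1],[0,0,-0.4,0,0,0,-1],[0,0,-0.4,0,0,0,-1],[0,0,-0.2,0,0,0,-1],[0,0,0,0,0,0,-1]]' 40
python3 -m handwheel '[[0,0,0,0,0,0.8,-1],[0,0,0,0,0,0.8,-1],[0,0,0,0,0,0.8,-1],[0,0,0,0,0,0.8,-1],[0,0,0,0,0,0.8,-1],[0,0,0,0,0,0.8,-1],[0,0,0,0,0,0.8,-1],[0,0,0,0,0,0.8,-1],[0,0,0,0,0,0.8,-1],[0,0,0,0,0,0.9,-1],[0,0,0,0,0,0,-1]]'
python3 - <<'E'
from h import *
im,c=shot("wrist","w7.png"); go(424.3,136.2,48.5,0.434)
E
```

```text
time: 18.1
position: [616.1, -47.4, 290.6]
eef_rot: [3.138, 0.0, 1.406]
ft_force: [0.7, 0.7, -1.6]
finger_gap: 14.7
finger_force: 40.0
time: 19.2
position: [615.2, -47.3, 287.5]
eef_rot: [-3.14, 0.002, 0.434]
ft_force: [0.3, 0.0, -0.0]
finger_gap: 14.5
finger_force: 40.0
pos [615.2 -47.3 287.6] yaw 0.436 q6 0.88 | turn wz 0.02 | shift before turn [-1.911 -4.94   1.503] after turn [-1.921 -4.936  1.503]
```

```bash
python3 -m handwheel '[[-0.1,-0.3,0,0,0,0,-1],[-0.2,-0.5,0,0,0,0,-1],[-0.2,-0.5,0,0,0,0,-1],[-0.2,-0.5,0,0,0,0,-1],[-0.2,-0.5,0,0,0,0,-1],[-0.2,-0.5,0,0,0,0,-1],[-0.2,-0.5,0,0,0,0,-1],[-0.2,-0.5,0,0,0,0,-1],[-0.2,-0.5,0,0,0,0,-1],[-0.1,-0.3,0,0,0,0,-1],[-0.11,-0.34,0,0,0,0,-1],[0,0,0,0,0,0,-1],[0,0,0,0,0,0,-1]]'
python3 - <<'E'
from h import *
im,c=shot("wrist","w8.png"); go(424.3,136.2,48.5,0.434); print(arm.read_state()["ft_force"])
E
```

```text
time: 20.55
position: [425.8, 136.5, 288.8]
eef_rot: [3.141, -0.001, 0.436]
ft_force: [0.1, 0.3, -0.2]
finger_gap: 14.9
finger_force: 40.0
pos [426.2 136.3 288.8] yaw 0.435 q6 1.20 | turn wz 0.01 | shift before turn [-0.035 -0.015  1.526] after turn [-0.035 -0.015  1.526]
[ 0.28174484 -0.44112019 -1.42391046]
```

View pics/w8.png

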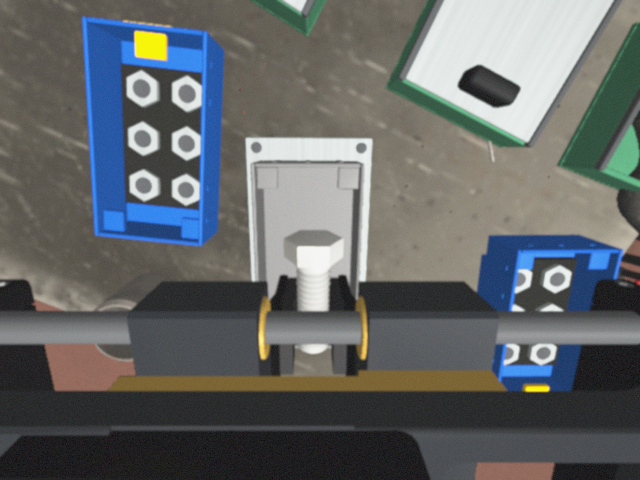

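The bolt is held with its head at (314,248), lined up with the tray. Plate corners are (248,139) and (372,138). Lowering and releasing.

```bash
python3 - <<'E'
from h import *
c=arm.get_calibration("wrist")
h=ray(c,[(248,139),(372,138)],4); r=ray(c,[(255,162),(360,162)],63); l=ray(c,[(251,270),(367,270)],4)
m=h.mean(0); d=h[1]-h[0]; a=np.arctan2(d[1],d[0])+np.pi/2; a2=np.arctan2(*((l-h).mean(0)[::-1]*-1))
print(m,a,a2,np.linalg.norm(d)); u=np.array([np.cos(a),np.sin(a)]);print(m-75*u, r.mean(0)-60*u,np.linalg.norm(r[1]-r[0]))
E
python3 -m handwheel '[[-0.03,-0.01,0.2,0,0,0,-1],[0,0,0.3,0,0,0,-1],[0,0,0.3,0,0,0,-1],[0,0,0.3,0,0,0,-1],[0,0,0.2,0,0,0,-1],[0,0,0.1,0,0,0,-1],[0,0,0.1,0,0,0,-1],[0,0,0,0,0,0,-1],[0,0,0,0,0,0,-1]]'
```

```text
[495.27260543 170.57997498] 0.44372603459287907 0.42624080732632463 90.11620958688924
[427.53573134 138.38190224] [427.97875352 139.79667392] 60.435165254094805
time: 21.5
position: [423.8, 136.3, 214.0]
eef_rot: [3.141, -0.001, 0.434]
ft_force: [0.3, 0.4, -1.4]
finger_gap: 14.3
finger_force: 40.0
```

```bash
python3 -m handwheel '[[0,0,0.03,0,0,0,-1],[0,0,0,0,0,0,-0.8],[0,0,0,0,0,0,-0.6],[0,0,0,0,0,0,-0.45],[0,0,0,0,0,0,-0.45],[0,0,0,0,0,0,-0.45],[0,0,-0.2,0,0,0,-0.45],[0,0,-0.4,0,0,0,-0.45],[0,0,-0.4,0,0,0,-0.45],[0,0,-0.4,0,0,0,-0.45],[0,0,-0.4,0,0,0,-0.2],[0,0,0,0,0,-1,0],[0,0,0,0,0,-1,0],[0,0,0,0,0,-1,0],[0,0,0,0,0,-1,0],[0,0,0,0,0,-1,0],[0,0,0,0,0,-1,0],[0,0,0,0,0,-1,0],[0,0,0,0,0,-1,0],[0,0,0,0,0,-1,0]]'
python3 -m handwheel '[[0,0,0,0,0,-1,0],[0,0,0,0,0,-0.13,0],[-0.3,0.3,0,0,0,0,0],[-0.45,0.5,0,0,0,0,0],[-0.45,0.5,0,0,0,0,0],[-0.45,0.5,0,0,0,0,0],[-0.45,0.5,0,0,0,0,0],[-0.45,0.5,0,0,0,0,0],[-0.45,0.5,0,0,0,0,0],[-0.45,0.5,0,0,0,0,0],[-0.3,0.4,0,0,0,0,0],[-0.2,0.3,0,0,0,0,0],[0,0,0,0,0,0,0],[0,0,0,0,0,0,0]]'
python3 - <<'E'
from h import *
im,c=shot("top","t9.png"); go(663.8,-43.4,62.5,1.649)
E
```

```text
time: 23.5
position: [423.4, 136.4, 302.9]
eef_rot: [3.141, -0.0, 1.519]
ft_force: [-0.8, 0.5, 0.9]
finger_gap: 43.8
finger_force: 0.0
time: 24.9
position: [662.7, -42.6, 302.1]
eef_rot: [-3.14, -0.001, 1.648]
ft_force: [0.1, 0.4, -0.6]
finger_gap: 43.4
finger_force: 0.0
pos [662.3 -42.2 302. ] yaw 1.649 q6 -0.31 | turn wz -0.00 | shift before turn [-0.027  0.028  1.511] after turn [-0.027  0.028  1.511]
```

```bash
python3 -m handwheel '[[-0.03,0.03,0.2,0,0,0,0],[0,0,0.35,0,0,0,0],[0,0,0.35,0,0,0,0],[0,0,0.35,0,0,0,0],[0,0,0.2,0,0,0,0],[0,0,0.06,0,0,0,0],[0,0,0,0,0,0,-1],[0,0,0,0,0,0,-1],[0,0,0,0,0,0,-1],[0,0,0,0,0,0,-1],[0,0,0,0,0,0,-1],[0,0,0,0,0,0,-1],[0,0,0,0,0,0,-1]]' 15
python3 -m handwheel '[[0,-0.1,0,0,0,0,-1],[0,-0.2,0,0,0,0,-1],[0,-0.3,0,0,0,0,-1],[0,-0.3,0,0,0,0,-1],[0,-0.3,0,0,0,0,-1],[0,-0.3,0,0,0,0,-1],[0,-0.2,0,0,0,0,-1],[0,-0.1,0,0,0,0,-1],[0,0,0,0,0,0,-1],[0,0,0,0,0,0,-1]]' 
python3 -m handwheel '[[0,0,0,0,0,0,-0.4],[0,0,0,0,0,0,0],[0,0,0,0,0,0,0.2],[0,0,0,0,0,0,0.6],[0,0,-0.5,0,0,0,1],[0,0,-0.5,0,0,0,1],[0,0,-0.5,0,0,0,1],[0,0,0,0,0,0,1]]'
python3 - <<'E'
from h import *
im,c=shot("top","t10.png")
for t in trays(im,c): print("tray",t[0].round(),round(t[1]),round(t[2]),round(t[3],3))
cv2.imwrite("pics/t10c.png",cv2.resize(im[145:340,220:500],None,fx=2.8,fy=2.8,interpolation=cv2.INTER_CUBIC))
E
```

```text
time: 26.25
position: [663.8, -44.3, 227.2]
eef_rot: [-3.137, -0.0, 1.65]
ft_force: [-5.2, 0.0, 4.9]
finger_gap: 11.9
finger_force: 15.0
time: 27.25
position: [575.5, -51.5, 227.2]
eef_rot: [3.142, 0.0, 1.65]
ft_force: [-1.4, -1.2, 5.4]
finger_gap: 12.2
finger_force: 15.0
time: 28.05
position: [576.5, -51.4, 304.9]
eef_rot: [3.135, 0.002, 1.65]
ft_force: [0.6, -0.6, -0.7]
finger_gap: 68.0
finger_force: 0.0
tray [437. 422.] 122 67 0.179
tray [455. 254.] 122 66 -2.812
tray [588. 390.] 124 65 -2.682
```

View pics/t10c.png

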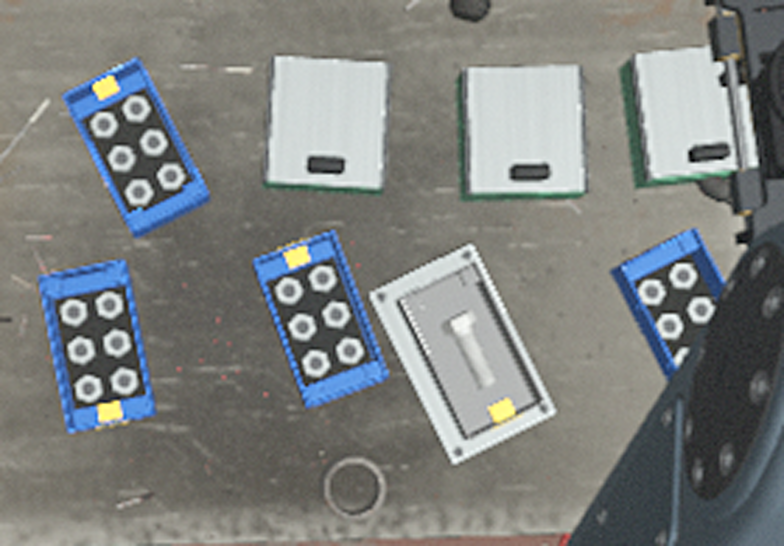

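The bolt lies in the base tray and all boxes are shut. The middle tray has been knocked to (455,254). I'll take that one first, measuring it from the wrist.

```bash
python3 -m handwheel '[[0,0,0,0,0,1,1],[0,0,0,0,0,1,1],[0,0,0,0,0,1,1],[0,0,0,0,0,1,1],[0,0,0,0,0,1,1],[0,0,0,0,0,1,1],[0,0,0,0,0,1,1],[0,0,0,0,0,1,1],[0,0,0,0,0,1,1],[0,0,0,0,0,1,1],[0,0,0,0,0,1,1]]'
python3 -m handwheel '[[-0.1,-0.3,0,0,0,0,1],[-0.2,-0.55,0,0,0,0,1],[-0.2,-0.55,0,0,0,0,1],[-0.2,-0.55,0,0,0,0,1],[-0.2,-0.55,0,0,0,0,1],[-0.2,-0.55,0,0,0,0,1],[-0.2,-0.55,0,0,0,0,1],[-0.2,-0.55,0,0,0,0,1],[-0.2,-0.55,0,0,0,0,1],[-0.2,-0.55,0,0,0,0,1],[-0.2,-0.55,0,0,0,0,1],[-0.2,-0.5,0,0,0,0,1],[-0.02,-0.27,0,0,0,0,1],[0,0,0,0,0,0,1],[0,0,0,0,0,0,1]]'
python3 - <<'E'
from h import *
im,c=shot("wrist","w11.png")
for t in trays(im,c): print("tray",t[0].round(1),round(t[1]),round(t[2]),round(t[3],3))
go(455,254,50,.33)
E
```

```text
time: 29.2
position: [574.8, -51.1, 300.1]
eef_rot: [-3.14, 0.003, 0.325]
ft_force: [-0.1, -1.0, -0.3]
finger_gap: 87.2
finger_force: 0.0
time: 30.7
position: [358.6, 222.2, 301.5]
eef_rot: [3.142, 0.001, 0.332]
ft_force: [-0.6, -0.2, -0.7]
finger_gap: 86.6
finger_force: 0.0
tray [441.2  37.8] 82 23 0.575
tray [448.3 253.1] 109 66 -2.809
tray [419.5 400.8] 79 70 0.176
pos [359.1 221.8 301.5] yaw 0.331 q6 1.53 | turn wz 0.01 | shift before turn [2.024 0.015 1.751] after turn [2.024 0.013 1.751]
```

View pics/w11.png

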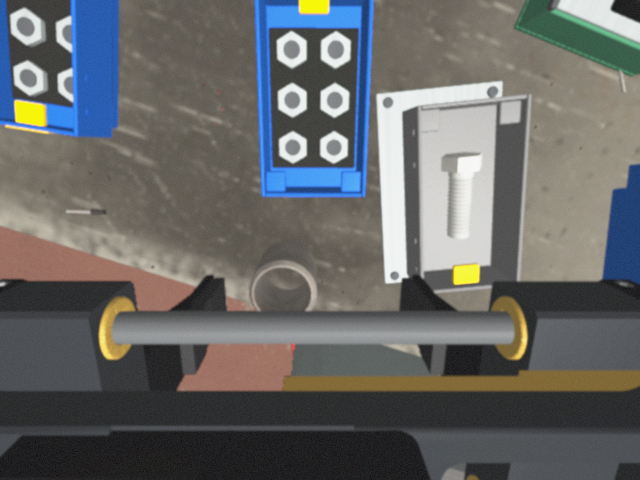

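Near rim corners of the tray are about (262,195) and (366,194). Base rim corners are (417,109), (530,95), (520,288) and (421,292).

Run:
```python
from h import *
im=cv2.imread("pics/w11.png"); c=arm.get_calibration("wrist")
n=ray(c,[(262,195.5),(366,194.5)],59); print(n, np.linalg.norm(n[0]-n[1])); a=.331; u=np.array([np.cos(a),np.sin(a)])
print("B centre",n.mean(0)+60*u)
r=ray(c,[(417,108),(530,95),(520,288),(421,292)],63); C=rect(r);print("base",r.mean(0),C)
p=ray(c,[(377,95),(503,81)],4); print(p.mean(0),np.linalg.norm(p[0]-p[1]))
B=n.mean(0)+60*u; go(B[0],B[1],49,.331)
```

```text
[[387.11886539 265.87555572]
 [409.35146564 203.46747912]] 66.24995500876008
B centre [454.97823517 254.17085193]
base [426.69647147 139.5756639 ] (array([425.67721558, 139.30084229]), 121.4669189453125, 66.21188354492188, np.float64(0.4402021523785766))
[495.37383104 170.5951714 ] 91.96900075997141
pos [359.1 221.8 301.5] yaw 0.331 q6 1.53 | turn wz -0.00 | shift before turn [2.024 0.012 1.771] after turn [2.024 0.012 1.771]
```

```bash
python3 -m handwheel '[[0.3,0,0,0,0,0,0.79],[0.5,0.01,0,0,0,0,0.79],[0.5,0,0,0,0,0,0.79],[0.5,0,0,0,0,0,0.79],[0.22,0,0.2,0,0,0,0.79],[0,0,0.35,0,0,0,0.79],[0,0,0.35,0,0,0,0.79],[0,0,0.35,0,0,0,0.79],[0,0,0.35,0,0,0,0.79],[0,0,0.2,0,0,0,0.79],[0,0,0.09,0,0,0,0.79],[0,0,0,0,0,0,-1],[0,0,0,0,0,0,-1],[0,0,0,0,0,0,-1],[0,0,0,0,0,0,-1],[0,0,0,0,0,0,-1]]' 40
python3 -m handwheel '[[0,0,-0.2,0,0,0,-1],[0,0,-0.4,0,0,0,-1],[0,0,-0.4,0,0,0,-1],[0,0,-0.4,0,0,0,-1],[0,0,-0.2,0,0,-0.88,-1],[0,0,0,0,0,0,-1],[0,0,0,0,0,0,-1]]'
python3 - <<'E'
from h import *
go(427,139,123,.437)
E
```

```text
time: 32.35
position: [455.1, 254.3, 207.8]
eef_rot: [3.142, -0.001, 0.33]
ft_force: [0.5, 0.3, 0.5]
finger_gap: 65.8
finger_force: 40.0
time: 33.05
position: [454.7, 254.2, 287.6]
eef_rot: [3.142, -0.0, 0.433]
ft_force: [-0.7, 0.1, -1.2]
finger_gap: 65.9
finger_force: 40.0
pos [454.7 254.2 287.6] yaw 0.433 q6 1.43 | turn wz -0.03 | shift before turn [-1.47   1.858  0.012] after turn [-1.477  1.852  0.012]
```

```bash
python3 -m handwheel '[[-0.15,0.2,0,0,0,0,-1],[-0.3,0.35,0,0,0,0,-1],[-0.3,0.4,0,0,0,0,-1],[-0.3,0.4,0,0,0,0,-1],[-0.25,0.3,0,0,0,0,-1],[-0.17,0.2,0,0,0,-0.03,-1],[0,0,0,0,0,0,-1],[0,0,0,0,0,0,-1],[0,0,0,0,0,0,-1]]'
python3 - <<'E'
from h import *
im,c=shot("wrist","w12.png"); go(427,139,101.5,.437)
E
```

```text
time: 33.95
position: [427.5, 139.6, 287.1]
eef_rot: [-3.141, 0.0, 0.439]
ft_force: [0.1, -0.3, -2.4]
finger_gap: 65.9
finger_force: 40.0
pos [427.5 139.8 287.1] yaw 0.439 q6 1.20 | turn wz 0.02 | shift before turn [-0.016  0.01   0.432] after turn [-0.015  0.01   0.432]
```

```bash
python3 -m handwheel '[[-0.01,0.01,0.15,0,0,0,-1],[0,0,0.1,0,0,0,-1],[0,0,0.06,0,0,0,-1],[0,0,0.04,0,0,0,-1],[0,0,0.04,0,0,0,-1],[0,0,0,0,0,0,-1],[0,0,0,0,0,0,-1]]'
python3 -m handwheel '[[0,0,0.03,0,0,0,-1],[0,0,0.02,0,0,0,-1],[0,0,0,0,0,0,-1],[0,0,0,0,0,0,-1]]'
```

```text
time: 34.7
position: [427.1, 138.7, 267.8]
eef_rot: [3.142, -0.0, 0.439]
ft_force: [0.0, 0.2, -1.8]
finger_gap: 65.9
finger_force: 40.0
time: 35.1
position: [427.1, 138.7, 265.3]
eef_rot: [3.142, -0.0, 0.439]
ft_force: [0.3, 0.2, -1.4]
finger_gap: 65.6
finger_force: 40.0
```

View pics/w12.png

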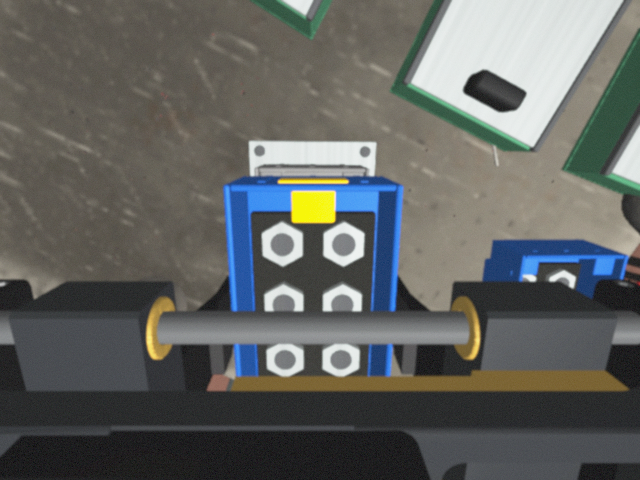

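The held tray sits square over the base, yellow end at the far side, and it has seated at the stacked height with no resistance. I'll release it and look at tray D.

```bash
cat >> h.py <<'E'
def near(im,c,z=59):
    "near rim edge of the tray ahead of the tool: mid point, tray direction (away), width, centre"
    m=cv2.morphologyEx(mask(im,"blue")|mask(im,"yellow"),cv2.MORPH_CLOSE,np.ones((5,5))); m[272:]=0
    b=[b for b in blobs(m,1500) if b[:,0].min()<316<b[:,0].max()]
    f=cv2.drawContours(np.zeros_like(m),b,-1,255,-1)
    x0=x1=None; col=[(x,np.flatnonzero(f[:,x]).max()) for x in range(640) if f[:,x].any()]
    col=np.array(col); bot=np.median(np.sort(col[:,1])[-60:])
    xs=np.flatnonzero(f[int(bot)-8]); x0,x1=xs.min(),xs.max()
    k=col[(col[:,0]>x0+8)&(col[:,0]<x1-8)]; p=np.polyfit(k[:,0],k[:,1],1)
    P=ray(c,[(x0-.5,np.polyval(p,x0)+.5),(x1+.5,np.polyval(p,x1)+.5)],z); d=P[1]-P[0]; a=np.arctan2(d[1],d[0])+np.pi/2
    ys=[np.flatnonzero(f[r])[[0,-1]] for r in (int(bot)-12,int(bot)-100)]
    S=[ray(c,[(y[0]-.5,r),(y[1]+.5,r)],z) for y,r in zip(ys,(bot-12,bot-100))]; w=S[1].mean(0)-S[0].mean(0)
    a2=np.arctan2(w[1],w[0]); u=np.array([np.cos(a2),np.sin(a2)])
    print("px",x0,x1,bot,"near mid",P.mean(0).round(1),"ang",a.round(3),a2.round(3),"width",np.linalg.norm(d).round(1),"centre",(P.mean(0)+60*u).round(1))
    return P.mean(0)+60*u,a2
E
python3 -m handwheel '[[0,0,0.01,0,0,0,-1],[0,0,0,0,0,0,0.65],[0,0,0,0,0,0,0.75],[0,0,0,0,0,0,0.79],[0,0,0,0,0,0,0.79],[0,0,0,0,0,0,0.79],[0,0,-0.2,0,0,0,0.79],[0,0,-0.4,0,0,0,0.79],[0,0,-0.4,0,0,0,0.79],[0,0,-0.3,0,0,0,0.79]]'
python3 -m handwheel '[[-0.2,0.3,0,0,0,0,0.79],[-0.4,0.4,0,0,0,0,0.79],[-0.4,0.5,0,0,0,0,0.79],[-0.4,0.5,0,0,0,0,0.79],[-0.4,0.5,0,0,0,0,0.79],[-0.4,0.4,0,0,0,0,0.79],[-0.3,0.38,0,0,0,0,0.79],[-0.22,0.2,0,0,0,0,0.79],[0,0,0,0,0,0,0.79],[0,0,0,0,0,0,0.79]]'
python3 - <<'E'
from h import *
im,c=shot("wrist","w13.png"); C,a=near(im,c); go(C[0],C[1],43,a)
for t in trays(im,c): print("tray",t[0].round(1),round(t[1]),round(t[2]),round(t[3],3))
t,ct=shot("top","t13.png")
for q in trays(t,ct): print("top",q[0].round(),round(q[1]),round(q[2]),round(q[3],3))
E
```

```text
time: 36.1
position: [427.1, 138.7, 331.4]
eef_rot: [3.141, -0.001, 0.439]
ft_force: [-0.1, -1.0, -0.1]
finger_gap: 78.0
finger_force: 0.0
time: 37.1
position: [371.5, -63.0, 330.2]
eef_rot: [3.141, -0.001, 0.438]
ft_force: [-0.3, -0.5, 0.2]
finger_gap: 78.1
finger_force: 0.0
px 273 363 213.0 near mid [394.9 -56.1] ang 0.455 0.443 width 66.3 centre [449.1 -30.4]
pos [371.5 -62.7 330.1] yaw 0.439 q6 0.67 | turn wz -0.03 | shift before turn [1.679 0.075 2.462] after turn [1.679 0.081 2.462]
tray [448.4 -30.4] 120 66 0.445
tray [403.3 145.4] 85 82 0.439
top [437. 422.] 122 67 0.174
top [428. 130.] 123 71 -2.71
top [447. -28.] 119 72 0.442
top [588. 390.] 124 65 -2.682
```

```bash
python3 -m handwheel '[[0.3,0.03,0,0,0,0,0.79],[0.5,0.05,0.2,0,0,0,0.79],[0.5,0,0.4,0,0,0,0.79],[0.37,0,0.4,0,0,0,0.79],[0,0,0.4,0,0,0,0.79],[0,0,0.4,0,0,0,0.79],[0,0,0.35,0,0,0,0.79],[0,0,0.2,0,0,0,0.79],[0,0,0.11,0,0,0,0.79],[0,0,0,0,0,0,0.79],[0,0,0,0,0,0,-1],[0,0,0,0,0,0,-1],[0,0,0,0,0,0,-1],[0,0,0,0,0,0,-1],[0,0,0,0,0,0,-1]]' 40
python3 -m handwheel '[[0,0,-0.2,0,0,0,-1],[0,0,-0.4,0,0,0,-1],[0,0,-0.5,0,0,0,-1],[0,0,-0.5,0,0,0,-1],[0,0,-0.5,0,0,0,-1],[0,0,-0.4,0,0,0,-1],[0,0,-0.3,0,0,0,-1],[0,0,0,0,0,0,-1],[0,0,0,0,0,0,-1]]'
python3 - <<'E'
from h import *
go(427.1,138.7,183,.438)
E
```

```text
time: 38.7
position: [448.9, -31.2, 207.4]
eef_rot: [3.141, -0.001, 0.439]
ft_force: [-0.5, 0.8, 6.5]
finger_gap: 66.3
finger_force: 40.0
time: 39.6
position: [448.4, -31.1, 346.8]
eef_rot: [3.142, 0.0, 0.439]
ft_force: [-0.5, -0.0, -1.0]
finger_gap: 65.7
finger_force: 40.0
pos [448.4 -31.1 346.8] yaw 0.439 q6 0.81 | turn wz 0.01 | shift before turn [ 1.058 -3.254 -0.004] after turn [ 1.055 -3.255 -0.004]
```

```bash
python3 -m handwheel '[[0.1,-0.2,0,0,0,0,-1],[0.15,-0.4,0,0,0,0,-1],[0.15,-0.5,0,0,0,0,-1],[0.15,-0.5,0,0,0,0,-1],[0.15,-0.5,0,0,0,0,-1],[0.15,-0.5,0,0,0,0,-1],[0.15,-0.4,0,0,0,0,-1],[0.05,-0.25,0,0,0,0,-1],[0,0,0,0,0,0,-1],[0,0,0,0,0,0,-1],[0,0,0.2,0,0,0,-1],[0,0,0,0,0,0,-1],[0,0,0,0,0,0,-1]]'
python3 - <<'E'
from h import *
im,c=shot("wrist","w14.png"); go(427.1,138.7,153.5,.438); print(arm.read_state()["finger_force"])
for t in trays(im,c): print("tray",t[0].round(1),round(t[1]),round(t[2]),round(t[3],3))
E
```

```text
time: 40.9
position: [427.3, 137.6, 336.2]
eef_rot: [-3.141, 0.001, 0.437]
ft_force: [-0.1, 0.2, -1.3]
finger_gap: 66.2
finger_force: 40.0
pos [427.4 137.7 336.5] yaw 0.438 q6 1.20 | turn wz -0.00 | shift before turn [ 0.003 -0.021  0.379] after turn [ 0.003 -0.021  0.379]
39.99710027128458
tray [370.4   1.9] 337 44 2.011
tray [427.  137.8] 134 115 -1.131
tray [444.1 367.6] 101 22 0.206
```

```bash
python3 -m handwheel '[[0,-0.02,0.1,0,0,0,-1],[0,0,0.1,0,0,0,-1],[0,0,0.06,0,0,0,-1],[0,0,0.06,0,0,0,-1],[0,0,0,0,0,0,-1],[0,0,0,0,0,0,-1]]'
python3 -m handwheel '[[0,0,0.03,0,0,0,-1],[0,0,0.015,0,0,0,-1],[0,0,0,0,0,0,-1],[0,0,0,0,0,0,-1]]'
```

```text
time: 41.55
position: [426.9, 139.2, 320.7]
eef_rot: [-3.142, 0.0, 0.439]
ft_force: [0.1, 0.6, -1.8]
finger_gap: 65.8
finger_force: 40.0
time: 41.95
position: [426.8, 139.2, 318.5]
eef_rot: [3.142, -0.0, 0.439]
ft_force: [-0.6, -0.2, -2.0]
finger_gap: 65.4
finger_force: 40.0
```

```bash
python3 -m handwheel '[[0,0,0.02,0,0,0,-1],[0,0,0.01,0,0,0,-1],[0,0,0,0,0,0,0.65],[0,0,0,0,0,0,0.75],[0,0,0,0,0,0,0.79],[0,0,0,0,0,0,0.79],[0,0,0,0,0,0,0.79],[0,0,-0.2,0,0,0,0.79],[0,0,-0.4,0,0,0,0.79],[0,0,-0.4,0,0,0,0.79],[0,0,-0.3,0,0,0,0.79]]'
python3 -m handwheel '[[0.3,-0.3,0,0,0,0,0.79],[0.45,-0.45,0,0,0,0,0.79],[0.45,-0.45,0,0,0,0,0.79],[0.45,-0.45,0,0,0,0,0.79],[0.45,-0.45,0,0,0,0,0.79],[0.45,-0.4,0,0,0,0,0.79],[0.4,-0.4,0.3,0,0,0,0.79],[0.29,-0.24,0.4,0,0,-0.13,0.79],[0,0,0.4,0,0,0,0.79],[0,0,0,0,0,0,0.79],[0,0,0,0,0,0,0.79]]'
python3 - <<'E'
from h import *
im,c=shot("wrist","w15.png"); C,a=near(im,c); go(C[0],C[1],43,a)
for t in trays(im,c): print("tray",t[0].round(1),round(t[1]),round(t[2]),round(t[3],3))
t,ct=shot("top","t15.png")
for q in trays(t,ct): print("top",q[0].round(),round(q[1]),round(q[2]),round(q[3],3))
E
```

```text
time: 43.05
position: [427.0, 139.2, 383.7]
eef_rot: [3.141, -0.002, 0.439]
ft_force: [0.2, -0.2, 0.9]
finger_gap: 77.9
finger_force: 0.0
time: 44.15
position: [506.6, 350.0, 327.3]
eef_rot: [3.142, 0.001, 0.454]
ft_force: [-0.1, -0.0, 0.5]
finger_gap: 78.0
finger_force: 0.0
px 264 356 200.0 near mid [536.  366.8] ang 0.448 0.454 width 66.3 centre [589.9 393.1]
pos [507. 350. 328.] yaw 0.454 q6 1.54 | turn wz 0.00 | shift before turn [ 1.87  -0.047  2.421] after turn [ 1.87  -0.047  2.421]
tray [432.  426.1] 152 74 0.089
tray [590.2 393.1] 120 66 -2.691
top [429. 125.] 130 82 0.43
```

```bash
python3 -m handwheel '[[0.3,-0.05,0,0,0,0,0.79],[0.5,0,0.2,0,0,0,0.79],[0.5,0,0.4,0,0,0,0.79],[0.4,0,0.4,0,0,0,0.79],[0.17,0,0.4,0,0,0,0.79],[0,0,0.4,0,0,0,0.79],[0,0,0.35,0,0,0,0.79],[0,0,0.15,0,0,0,0.79],[0,0,0.11,0,0,0,0.79],[0,0,0,0,0,0,0.79],[0,0,0,0,0,0,-1],[0,0,0,0,0,0,-1],[0,0,0,0,0,0,-1],[0,0,0,0,0,0,-1],[0,0,0,0,0,0,-1]]' 40
python3 -m handwheel '[[0,0,-0.2,0,0,0,-1],[0,0,-0.4,0,0,0,-1],[0,0,-0.5,0,0,0,-1],[0,0,-0.5,0,0,0,-1],[0,0,-0.5,0,0,0,-1],[0,0,-0.5,0,0,0,-1],[0,0,-0.5,0,0,0,-1],[0,0,-0.4,0,0,0.13,-1],[0,0,-0.2,0,0,0,-1],[0,0,0,0,0,0,-1],[0,0,0,0,0,0,-1]]'
python3 - <<'E'
from h import *
go(427,139,226,.438)
E
```

```text
time: 45.75
position: [590.1, 393.5, 207.6]
eef_rot: [3.141, -0.002, 0.455]
ft_force: [-0.8, -1.1, 4.4]
finger_gap: 66.0
finger_force: 40.0
time: 46.85
position: [589.3, 393.2, 390.4]
eef_rot: [-3.141, 0.002, 0.439]
ft_force: [-0.5, -0.2, -2.2]
finger_gap: 65.5
finger_force: 40.0
pos [589.3 393.2 390.4] yaw 0.439 q6 1.56 | turn wz 0.01 | shift before turn [-5.099  3.223  0.008] after turn [-5.096  3.228  0.008]
```

```bash
python3 -m handwheel '[[-0.2,0.1,0,0,0,0,-1],[-0.4,0.25,0,0,0,0,-1],[-0.5,0.3,0,0,0,0,-1],[-0.5,0.3,0,0,0,0,-1],[-0.5,0.3,0,0,0,0,-1],[-0.5,0.3,0,0,0,0,-1],[-0.5,0.3,0,0,0,0,-1],[-0.5,0.3,0,0,0,0,-1],[-0.5,0.3,0,0,0,0,-1],[-0.5,0.3,0,0,0,0,-1],[-0.3,0.3,0,0,0,0,-1],[-0.2,0.18,0,0,0,0,-1],[0,0,0,0,0,0,-1],[0,0,0,0,0,0,-1]]'
python3 - <<'E'
from h import *
im,c=shot("wrist","w16.png"); go(427,139,206.5,.438)
E
```

```text
time: 48.25
position: [427.9, 139.0, 391.3]
eef_rot: [-3.141, -0.0, 0.438]
ft_force: [-0.2, -0.1, -0.6]
finger_gap: 65.5
finger_force: 40.0
pos [428.1 139.2 391.4] yaw 0.439 q6 1.20 | turn wz 0.01 | shift before turn [-0.022 -0.005  0.417] after turn [-0.022 -0.005  0.417]
```

```bash
python3 - <<'E'
from h import *
for f in("w12","w16"):
    m=mask(cv2.imread(f"pics/{f}.png"),"yellow"); m[272:]=0
    print(f,[ (b.mean(0).round(),b.min(0),b.max(0)) for b in blobs(m,100)])
E
python3 -m handwheel '[[-0.02,0,0.1,0,0,0,-1],[0,0,0.1,0,0,0,-1],[0,0,0.1,0,0,0,-1],[0,0,0.05,0,0,0,-1],[0,0,0,0,0,0,-1],[0,0,0,0,0,0,-1]]'
python3 -m handwheel '[[0,0,0.03,0,0,0,-1],[0,0,0.02,0,0,0,-1],[0,0,0,0,0,0,-1],[0,0,0,0,0,0,-1]]'
```

```text
w12 [(array([313., 207.]), array([291, 192], dtype=int32), array([335, 223], dtype=int32)), (array([313., 180.]), array([278, 178], dtype=int32), array([347, 182], dtype=int32))]
w16 [(array([313., 204.]), array([291, 189], dtype=int32), array([336, 220], dtype=int32)), (array([313., 178.]), array([279, 176], dtype=int32), array([348, 180], dtype=int32)), (array([  7., 135.]), array([  0, 126], dtype=int32), array([ 15, 144], dtype=int32))]
time: 48.9
position: [426.7, 138.5, 373.9]
eef_rot: [-3.142, 0.0, 0.439]
ft_force: [0.6, -0.9, -2.3]
finger_gap: 65.6
finger_force: 40.0
time: 49.3
position: [426.6, 138.4, 371.5]
eef_rot: [3.142, -0.0, 0.439]
ft_force: [-0.3, -0.2, -1.8]
finger_gap: 65.7
finger_force: 40.0
```

```bash
python3 -m handwheel '[[0,0,0.02,0,0,0,-1],[0,0,0,0,0,0,-1],[0,0,0,0,0,0,0.65],[0,0,0,0,0,0,0.75],[0,0,0,0,0,0,0.79],[0,0,0,0,0,0,0.79],[0,0,0,0,0,0,0.79],[0,0,-0.2,0,0,0,0.79],[0,0,-0.4,0,0,0,0.79],[0,0,-0.4,0,0,0,0.79],[0,0,-0.3,0,0,0,0.79]]'
python3 -m handwheel '[[0.08,-0.3,0,0,0,0,0.79],[0.1,-0.5,0,0,0,0,0.79],[0.1,-0.6,0,0,0,0,0.79],[0.1,-0.6,0,0,0,0,0.79],[0.1,-0.6,0,0,0,0,0.79],[0.1,-0.6,0,0,0,0,0.79],[0.1,-0.6,0,0,0,0,0.79],[0.1,-0.6,0,0,0,0,0.79],[0.1,-0.5,0,0,0,0,0.79],[0,-0.4,0,0,0,0,0.79],[0,-0.2,0.3,0,0,0.73,0.79],[0,0,0.5,0,0,0.73,0.79],[0,0,0.5,0,0,0.73,0.79],[0,0,0.5,0,0,0,0.79],[0,0,0.3,0,0,0,0.79],[0,0,0,0,0,0,0.79],[0,0,0,0,0,0,0.79]]'
python3 - <<'E'
from h import *
im,c=shot("wrist","w17.png"); C,a=near(im,c); go(C[0],C[1],43,a)
for t in trays(im,c): print("tray",t[0].round(1),round(t[1]),round(t[2]),round(t[3],3))
t,ct=shot("top","t17.png")
for q in trays(t,ct): print("top",q[0].round(),round(q[1]),round(q[2]),round(q[3],3))
E
```

```text
time: 50.4
position: [426.7, 138.5, 437.3]
eef_rot: [3.141, -0.002, 0.439]
ft_force: [-0.2, -0.0, 0.6]
finger_gap: 77.7
finger_force: 0.0
time: 52.1
position: [349.8, 406.3, 331.1]
eef_rot: [-3.141, -0.0, 0.176]
ft_force: [-0.9, -0.3, -0.3]
finger_gap: 77.9
finger_force: 0.0
px 263 354 205.0 near mid [379.2 414.9] ang 0.177 0.174 width 66.8 centre [438.2 425.3]
pos [350.  406.4 331.6] yaw 0.176 q6 2.05 | turn wz 0.01 | shift before turn [ 1.805 -0.064  2.492] after turn [ 1.805 -0.067  2.492]
tray [437.9 425.3] 120 66 0.178
top [431. 119.] 140 95 -2.712
```

```bash
python3 -m handwheel '[[0.3,-0.06,0,0,0,0,0.79],[0.5,0,0.2,0,0,0,0.79],[0.5,0,0.4,0,0,0,0.79],[0.4,0,0.4,0,0,0,0.79],[0.1,0,0.4,0,0,0,0.79],[0,0,0.4,0,0,0,0.79],[0,0,0.4,0,0,0,0.79],[0,0,0.18,0,0,0,0.79],[0,0,0.1,0,0,0,0.79],[0,0,0,0,0,0,0.79],[0,0,0,0,0,0,-1],[0,0,0,0,0,0,-1],[0,0,0,0,0,0,-1],[0,0,0,0,0,0,-1],[0,0,0,0,0,0,-1]]' 40
python3 -m handwheel '[[0,0,-0.2,0,0,0,-1],[0,0,-0.4,0,0,0,-1],[0,0,-0.5,0,0,0,-1],[0,0,-0.5,0,0,0,-1],[0,0,-0.5,0,0,0,-1],[0,0,-0.5,0,0,0,-1],[0,0,-0.5,0,0,0,-1],[0,0,-0.5,0,0,-0.5,-1],[0,0,-0.5,0,0,-0.5,-1],[0,0,-0.4,0,0,-0.6,-1],[0,0,-0.2,0,0,-0.59,-1],[0,0,0,0,0,0,-1],[0,0,0,0,0,0,-1]]'
python3 - <<'E'
from h import *
go(426.8,138.8,279,.438)
E
```

```text
time: 53.7
position: [437.9, 425.0, 207.5]
eef_rot: [-3.141, -0.002, 0.176]
ft_force: [-0.9, -0.3, 6.9]
finger_gap: 65.9
finger_force: 40.0
time: 55.0
position: [437.2, 424.5, 441.0]
eef_rot: [3.141, 0.001, 0.437]
ft_force: [0.5, -0.7, -2.5]
finger_gap: 65.5
finger_force: 40.0
pos [437.2 424.5 441. ] yaw 0.437 q6 1.72 | turn wz -0.01 | shift before turn [-2.609  5.088 -0.04 ] after turn [-2.612  5.086 -0.04 ]
```

```bash
python3 -m handwheel '[[-0.1,0.2,-0.04,0,0,0,-1],[-0.2,0.4,0,0,0,0,-1],[-0.25,0.5,0,0,0,0,-1],[-0.25,0.5,0,0,0,0,-1],[-0.25,0.5,0,0,0,0,-1],[-0.25,0.5,0,0,0,0,-1],[-0.25,0.5,0,0,0,0,-1],[-0.25,0.5,0,0,0,0,-1],[-0.25,0.5,0,0,0,0,-1],[-0.25,0.4,0,0,0,0,-1],[-0.2,0.3,0,0,0,0,-1],[-0.11,0.29,0,0,0,0,-1],[0,0,0,0,0,0,-1],[0,0,0,0,0,0,-1]]'
python3 - <<'E'
from h import *
im,c=shot("wrist","w18.png"); go(426.8,138.8,259.5,.438)
def far(im):
    b=mask(im,"blue"); return [np.flatnonzero(b[:272,x])[0] if b[:272,x].any() else -1 for x in(250,290,315,340,380)]
for f in("w12","w14","w16","w18"): print(f,far(cv2.imread(f"pics/{f}.png")))
E
```

```text
time: 56.4
position: [427.3, 138.6, 443.1]
eef_rot: [-3.141, 0.001, 0.437]
ft_force: [0.3, 0.4, -1.0]
finger_gap: 65.9
finger_force: 40.0
pos [427.4 139.  443.2] yaw 0.438 q6 1.20 | turn wz 0.00 | shift before turn [-0.013 -0.002  0.394] after turn [-0.013 -0.002  0.394]
w12 [np.int64(177), np.int64(185), np.int64(185), np.int64(185), np.int64(177)]
w14 [np.int64(175), np.int64(170), np.int64(170), np.int64(167), np.int64(175)]
w16 [np.int64(175), np.int64(165), np.int64(168), np.int64(165), np.int64(176)]
w18 [np.int64(174), np.int64(160), np.int64(163), np.int64(161), np.int64(175)]
```

Grip unchanged (far rim at rows 174–177 each time). Lowering the last tray.

```bash
python3 -m handwheel '[[-0.01,0,0.1,0,0,0,-1],[0,0,0.1,0,0,0,-1],[0,0,0.08,0,0,0,-1],[0,0,0.05,0,0,0,-1],[0,0,0,0,0,0,-1],[0,0,0,0,0,0,-1]]'
python3 -m handwheel '[[0,0,0.03,0,0,0,-1],[0,0,0.02,0,0,0,-1],[0,0,0,0,0,0,-1],[0,0,0,0,0,0,-1]]'
```

```text
time: 57.05
position: [427.2, 138.8, 426.9]
eef_rot: [-3.142, 0.0, 0.439]
ft_force: [-1.3, -0.1, -1.2]
finger_gap: 65.2
finger_force: 40.0
time: 57.45
position: [427.2, 138.7, 424.5]
eef_rot: [-3.142, -0.0, 0.439]
ft_force: [0.0, 0.3, -2.1]
finger_gap: 65.8
finger_force: 40.0
```

```bash
python3 -m handwheel '[[0,0,0.02,0,0,0,-1],[0,0,0,0,0,0,-1],[0,0,0,0,0,0,0.65],[0,0,0,0,0,0,0.75],[0,0,0,0,0,0,0.79],[0,0,0,0,0,0,0.79],[0,0,0,0,0,0,0.79],[0,0,-0.2,0,0,0,0.79],[0,0,-0.4,0,0,0,0.79],[0,0,-0.4,0,0,0,0.79],[0,0,-0.4,0,0,0,0.79],[0,0.4,-0.2,0,0,0,0.79],[0,0.5,0,0,0,0,0.79],[0,0.6,0,0,0,0,0.79],[0,0.6,0,0,0,0,0.79],[0,0.6,0,0,0,0,0.79],[0,0.6,0,0,0,0,0.79],[0,0.4,0,0,0,0,0.79],[0,0,0,0,0,0,0.79],[0,0,0,0,0,0,0.79]]'
python3 - <<'E'
from h import *
s,_=shot("side","s19.png"); t,_=shot("top","t19.png")
a=cv2.resize(s[140:300,220:400],None,fx=3,fy=3,interpolation=cv2.INTER_CUBIC)[:480,:400]
a=cv2.resize(s[100:300,230:400],(400,470),interpolation=cv2.INTER_CUBIC)
b=cv2.resize(t[145:340,230:496],(400,293),interpolation=cv2.INTER_CUBIC)
o=np.zeros((470,800,3),np.uint8); o[:,:400]=a; o[:293,400:]=b; cv2.imwrite("pics/end.png",o)
E
```

```text
time: 59.45
position: [505.6, -28.7, 503.8]
eef_rot: [-3.141, -0.0, 0.438]
ft_force: [-0.6, -0.4, -0.2]
finger_gap: 78.1
finger_force: 0.0
```

View pics/end.png

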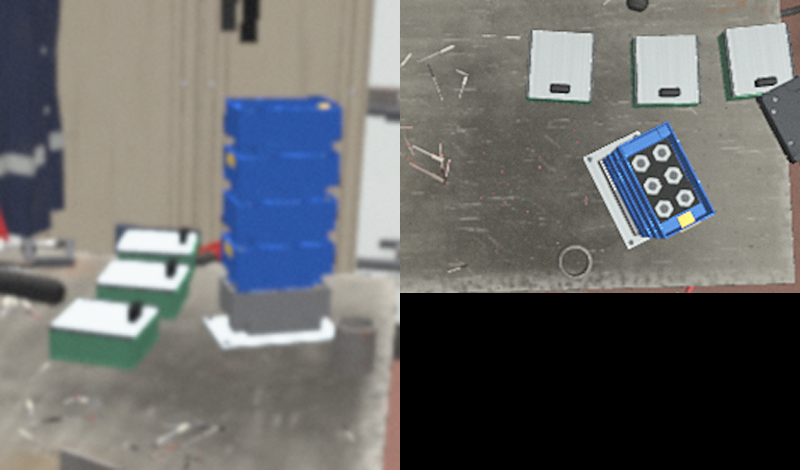

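The pile of four stands evenly spaced and upright on the base tray, with the lugs at alternate ends and all lids shut. Handing in.

```bash
python3 -c "
from rig import arm; print(arm.sign_off())"
```

```text
the job is handed in; nothing more can be done
None
```

I found the bolt in the third box and laid it in the base tray, then stacked all four blue trays on it at alternate ends. All the boxes are shut with the nuts still inside, and I handed the job in at about 60 s.

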